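Seat a keyed coupling disc on its shaft

ROBOT

A 6-joint arm with a two-finger parallel gripper is mounted at the origin on the work surface. World frame = base frame: x ahead of the robot, y to its left, z up, the work surface at z = 0. Lengths are in mm, angles in rad, forces in N, time in s.
With the tool pointing down it reaches from about 275 to 750 mm from the base axis. Payload 10.2 kg.
Tool frame: the origin (TCP) lies between the finger pads; the fingertips stand 8 mm ahead of it and the grasp point (between the pads) lies 11 mm behind it; z points along the fingers, x is the direction in which the jaws open and shut, and the axes are right-handed (so a half turn about z gives the same grasp; the last joint's range is limited). The gripper opens to 85 mm and grips with 20 to 120 N. Pads are 22 mm wide; open, the fingers measure 114 mm over their backs; the gripper's body (76 mm by 85 mm) begins 54 mm behind the grasp point. The pads swing forward as they close: fully open they stand 13 mm farther back than shut.
Start: joints at [-1.345, 0.313, 1.498, -0, 1.331, -0.223], TCP at [227.778, -473.02, 239.294] pointing down, gripper open.
Joint ranges: [-2.94, 2.94], [-0.97, 2.17], [0.19, 2.56], [-1.23, 4.37], [0.02, 3.11], [-2.88, 2.88]. Speed limits (rad/s): [2.39, 2.39, 3.01, 3.14, 3.14, 3.14].

INTERFACE

Orientations are given as a unit quaternion [w, x, y, z].
In Python, from rig import sense, eyes, ctrl gives the robot as it stands.
- The arm moves only by the tool move_arm, never from a script. Its argument "rows" is a list that holds one entry, the list of rows, each a list of 5 numbers: the shift along the tool's x, y, z in mm, then the turn about the tool's z in units of 6 degrees (1.0 is 6 degrees), then the gripper command: -1 is shut, 1 is fully open, values between are in proportion. In form: [[[dx, dy, dz, roll, jaw], ...]]. A call has 1 to 12 rows; each row is the pose to reach, as a shift and turn from the pose measured when the call began, along the tool's axes at that moment; what a row does not reach only later rows make up. A row lasts 1/8 s, in which the tool goes at most 62.5 mm and 10.7 degrees, less where a joint would pass 70% of its speed; a pose out of reach is approached as far as the arm can. A call with a gripper value outside its range is refused whole. The fingers move at their own pace and stop on an object; "squeeze" is the grip in N (left out, the last holds). Time passes only in rows, so rows that repeat a pose let the fingers close. It gives the time, the measured TCP pose, the force and the opening at its end, in the units of the state.
- sense(): the state, without advancing time (a new reading comes with each control period).
- eyes.capture(name): name is "side" or "top" or "wrist"; returns a dict with "color" (384x512x3 uint8, blue, green, red), "vertical_fov" (degrees; the focal length in pixels is half the picture's height over the tangent of half this angle, whatever the lens; pixels are square), "cx", "cy" (the principal point, pixels), "xyz" and "attitude" of the camera in the world. Camera axes: x right, y down, z forward; pixel columns grow to the right and rows downward; lengths in mm; the calibration is good to about 2 mm. A picture is of the moment at which its call begins. There is no depth.
- ctrl.finish_job(): hands the job in, once; it reports no verdict.
The state is a dict: "time_s": time; "joints": joint angles; "dq": joint speeds; "tau": joint torques, N m; "eef_pos": TCP position; "ee_rot": TCP orientation; "force": force on the tool from outside, world axes, zero at the start; "wrist_torque": the same for the moment, N m; "grip_width": opening from 0.0 (shut) to 1.0 (fully open).
Only numpy, scipy, OpenCV 4.12 (cv2) and the standard library are available. Lean on these libraries where they do the work, as an engineer would, in place of code of your own. Each camera call takes 0.05 s, during which the arm holds its last target. There are 200 camera calls.

TASK

The coupling disc sits half-way down its shaft, with its notch away from the yellow key. With the fingertips push its red stud round until the notch stands over the key, then press down on the hub until the disc is fully seated, the key in its notch, and move clear. Never lift the disc, and leave the bin, bolt, bush and screwdriver where they are.

Things in the scene. Friction and masses are not known exactly. Their poses are not given: they have to be found in the camera images.
- shaft_end: fixed dark grey round flange, 210 mm across, 12 mm thick, origin under its centre on the table, z up. In its middle an upright steel shaft, 18 mm thick. Towards its own +x a yellow key 12 mm wide: a rounded ridge 30 mm above the table at 61 to 79 mm from the axis, which enters the notch, and outside the disc's rim, at 79 to 93 mm, a post up to 46 mm above the table, easily seen.
- key_top (a point): the top of the yellow key's ridge, 73 mm from the shaft axis, 30 mm above the table; the disc's rim covers it until the notch is there
- coupling: loose aluminium disc, 144 mm across, 10 mm thick, 450 g, its blind hole over the shaft. Origin on its axis at its underside, z up. It rests level on a brass sleeve, underside 32 mm above the table, 2 mm over the key; seated it is at 20 mm, its top flush with the key's. One rim notch towards its +x, 17 mm wide, 16 mm deep, black line beside it. Turns freely both ways, 1 to 5 N at the stud.
- notch (a point): a point on the disc's underside level, 73 mm from its axis, in the middle of the notch's mouth; right above or on the key when the disc is aligned
- stud (a point): centre of the red upright stud: 12 mm in diameter, 22 mm high above the disc's top face (the point is 11 mm over that face), 54 mm from the disc's axis, exactly opposite the notch
- hub_top (a point): centre of the flat top of the dark hub: closed, 40 mm in diameter, 38 mm above the disc's top face; 80 mm above the table at first and 68 mm when seated. The place to press.
- sleeve (a joint): flanged brass sleeve (88 mm across) under the disc, a tight fit on the shaft: 0 up, 0.012 fully down. It carries the disc, goes down under about 10 to 15 N on the hub and stays where it is left. Unless the notch is over it, the key stops the disc part-way, tilted a little; its rounded top guides the notch in from a few mm off.
- bin: loose blue bin with small bolts, 100 x 150 x 75 mm, origin under its centre; leave alone
- bolt: loose steel hex bolt standing on its head, 30 mm wide, 68 mm high, origin under its centre; leave alone
- bush: loose brass bush, 34 mm across, 25 mm high, origin under its centre; leave alone
- screwdriver: loose red-handled screwdriver lying on the table, 190 mm long along its x; leave alone
Not all that is in view belongs to the job. Of the things like the coupling, leave any that is brown; of the rest the larger one is meant. Of the things that look like the shaft_end, take the one that is farthest to the robot's right at the start.

How it is judged (in metres and radians):
On the way, in this order (a step that is already met when the one before it is completed fails the run):
1. the notch stands over the key while the disc is still up (horizontal distance between notch and key_top below 0.012 m and z of coupling in the frame of shaft_end above 0.0245 m), for 0.1 s.
2. the disc is seated on the key (horizontal distance between notch and key_top below 0.006 m and z of coupling in the frame of shaft_end below 0.0225 m), for 0.2 s.
At the end, for the whole second after the job is handed in: The disc is seated: notch within 6 mm of the key in plan, underside within 2.5 mm of its seated height, sleeve down at least 9.5 mm, level within 0.04 rad, and at rest (all of step 2 and value of joint sleeve above 0.0095 m and angle between coupling's own z axis and vertical below 0.04 rad and linear speed of coupling below 0.01 m/s and angular speed of coupling below 0.1 rad/s); the robot touches nothing.
It fails at once if the disc is lifted more than 4 mm (z of coupling in the frame of shaft_end above 0.036 m).
It fails at once if the bin, bolt, bush or screwdriver is moved more than 20 mm (distance of any of bin, bolt, bush, screwdriver from where it was at the start of the episode above 0.02 m).
It also fails if it takes over 58 s, if anything falls off the work surface, if the arm or the gripper's body presses on something with over 40 N, if the wrist force passes 120 N, or if a joint passes its speed limit or range.

## Working session

There is one attempt and no reset: what is moved stays moved. The work goes in short steps, Python scripts to look and compute and a tool call to move; the robot and the scene stay as the last step left them, time stands still between calls to the robot, and variables do not carry over. Pictures are saved under pics/ and viewed, about 8 in all and at most 12, crops included, and the job is handed in when it is done.

Besides the shell and the picture viewer there is one more tool, called after "Request:" as name(argument=value, ...), one argument or row to a line, values as JSON. move_arm: Moves the arm, as the interface text tells. Its arguments: {"type":"object","properties":{"rows":{"type":"array","items":{"type":"array","items":{"type":"array","items":{"type":"number"}}}},"squeeze":{"type":"number"}},"required":["rows"]}

```bash
mkdir -p pics; cat > h.py <<'E'
import numpy as np, cv2
from scipy.spatial.transform import Rotation as R
from rig import sense, eyes, ctrl
def rot(q): return R.from_quat([q[1],q[2],q[3],q[0]]).as_matrix()
def cam(n):
    c=eyes.capture(n); c['f']=c['color'].shape[0]/2/np.tan(np.radians(c['vertical_fov'])/2)
    a=np.array(c['attitude']); c['R']=rot(a) if a.size==4 else a
    c['p']=np.array(c['xyz']); return c
def ray(c,u,v,z):
    d=c['R']@np.array([(u-c['cx'])/c['f'],(v-c['cy'])/c['f'],1]); return c['p']+d*(z-c['p'][2])/d[2]
def proj(c,P):
    q=c['R'].T@(np.array(P,float)-c['p']); return c['f']*q[0]/q[2]+c['cx'],c['f']*q[1]/q[2]+c['cy']
E
python3 - <<'E'
from h import *
import pickle
print(sense())
C={n:cam(n) for n in("top","side","wrist")}
pickle.dump(C,open('c0.pkl','wb'))
for n,c in C.items(): cv2.imwrite(f'pics/{n}0.png',c['color']); print(n,c['p'],c['f'],c['attitude'],c['cx'],c['cy'])
E
```

```text
{'time_s': 0.0, 'joints': array([-1.34540649e+00,  3.13424921e-01,  1.49844985e+00, -1.00495383e-05,
        1.33100557e+00, -2.23417112e-01]), 'dq': array([-0.0011852 , -0.00068916,  0.00085336,  0.00131351,  0.00150259,
        0.00129044]), 'tau': array([-3.53748155e-04, -4.12267935e+01, -2.59743601e+01, -2.02059623e-04,
        4.16290190e-03, -2.13642171e-07]), 'eef_pos': array([ 227.71315517, -472.76279984,  238.74310136]), 'ee_rot': array([-4.51361095e-04,  8.46726787e-01, -5.32027568e-01, -4.59160888e-04]), 'force': array([ 0.51362783, -0.46624456,  0.29709929]), 'wrist_torque': array([ 0.0195243 ,  0.00782819, -0.00289315]), 'grip_width': 1.000643636601802}
top [371.29893125 105.68195533 978.95809914] 418.60735586947436 [ 0.07293997 -0.66405542  0.739926   -0.07886486] 257.85278465766567 191.18727592004285
side [330.72814479 673.67645671 741.59902433] 430.8278371764613 [ 0.0738309  -0.1948284   0.9077675  -0.36407287] 252.1731210053327 194.5102359710326
wrist [ 292.33399283 -442.22659869  372.15575151] 317.8539413773769 [ 0.11991343  0.83840922 -0.52626385 -0.07574374] 255.50631667521273 186.72552841455794
```

View pics/top0.png

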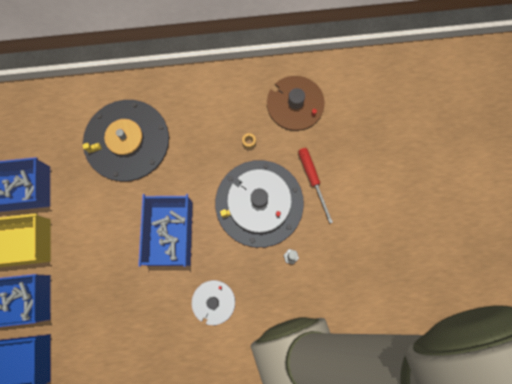

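View pics/side0.png

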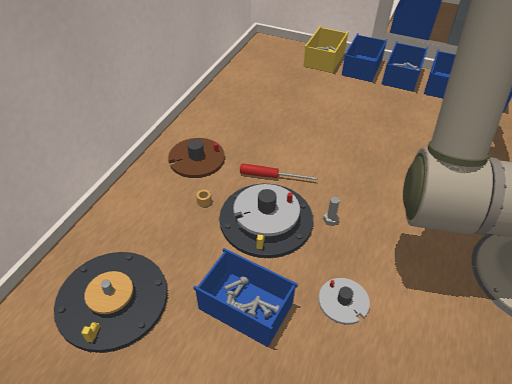

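Candidates in the top view are three discs: aluminium at (259,199), a smaller aluminium one at (213,302) and a brown one at (296,102). The two flanges are at (259,203) and (126,140). I choose the larger aluminium disc on the flange at (259,203), and check it with a crop and by colour masks.

```bash
python3 - <<'E'
from h import *
import pickle
C=pickle.load(open('c0.pkl','rb'))
def blobs(c,lo,hi,box,amin=8):
    h=cv2.cvtColor(c['color'],cv2.COLOR_BGR2HSV); m=cv2.inRange(h,lo,hi)
    x0,y0,x1,y1=box; k=np.zeros_like(m); k[y0:y1,x0:x1]=m[y0:y1,x0:x1]
    n,l,s,ce=cv2.connectedComponentsWithStats(k)
    return [(ce[i].round(1),s[i]) for i in range(1,n) if s[i][4]>=amin]
for n,box in (("top",(210,155,308,250)),("side",(215,180,318,255))):
    c=C[n]
    for nm,lo,hi,z in(("red",(0,120,60),(8,255,255),53),("yel",(20,120,100),(35,255,255),38),("hub",(0,0,0),(180,90,75),80)):
        for ce,s in blobs(c,lo,hi,box): print(n,nm,ce,s,ray(c,*ce,z).round(1))
for n,b in(("top",(205,150,315,275)),("side",(210,170,350,260))):
    x0,y0,x1,y1=b; cv2.imwrite(f'pics/{n}_c.png',cv2.resize(C[n]['color'][y0:y1,x0:x1],None,fx=4,fy=4,interpolation=cv2.INTER_CUBIC))
a=cv2.imread('pics/top_c.png');b=cv2.imread('pics/side_c.png')
for p in ((259,215),(229,215)):pass
cv2.imwrite('pics/cc.png',cv2.resize(a,None,fx=1,fy=1))
# things
for nm,p,z in(("bolt",(292,257),60),("bush",(249,140),25),("binc",(166,232),75),("sdr tip",(331,221),5),("sdr h",(304,152),12),("flange c",(259,203),12)): print(nm,ray(C['top'],*p,z).round())
E
```

```text
top red [304.4 162. ] [299 155   9  21 105] [629.6 -26.9  53. ]
top red [277.9 213.4] [277 212   3   4  11] [517.4  47.7  53. ]
top yel [224.6 212.9] [220 210  10   7  53] [534.  167.2  38. ]
top hub [259.5 205.6] [254 204  12   4  17] [534.6  87.3  80. ]
top hub [260.8 232.3] [247 229  29   6  36] [476.3  90.9  80. ]
side red [289.3 197.3] [287 193   6  10  43] [515.5  46.3  53. ]
side yel [259.7 241.1] [256 234   8  15  92] [531.2 173.1  38. ]
side hub [265.8 231. ] [ 220  186   93   69 2372] [518.2 175.2  80. ]
side hub [260.9 191.6] [259 190   5   5   8] [569.4  80.4  80. ]
side hub [266.6 205.9] [258 196  18  18 214] [542.4 113.3  80. ]
bolt [418.  29.  60.]
bush [706.  94.  25.]
binc [500. 295.  75.]
sdr tip [494. -77.   5.]
sdr h [666. -35.  12.]
flange c [553.  86.  12.]
```

View pics/top_c.png

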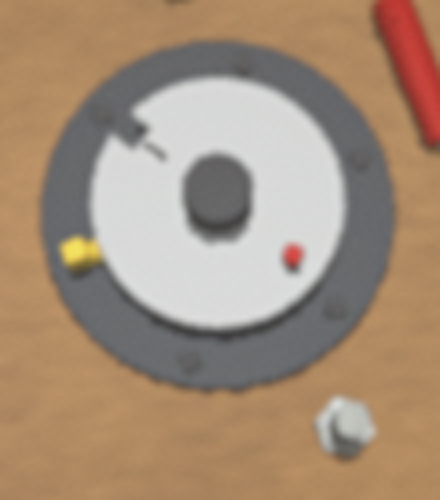

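The crop shows the right disc: notch at crop (130,125), red stud (292,256), yellow post (80,252) and hub (217,186). Next I fit the centres and work out the angles.

```bash
python3 - <<'E'
from h import *
import pickle
C=pickle.load(open('c0.pkl','rb'))
for n,b in(("top",(210,155,300,250)),("side",(225,178,312,250))):
    c=C[n]; x0,y0,x1,y1=b; h=cv2.cvtColor(c['color'],cv2.COLOR_BGR2HSV)
    m=cv2.inRange(h,(0,0,140),(180,45,255)); k=np.zeros_like(m);k[y0:y1,x0:x1]=m[y0:y1,x0:x1]
    ct=max(cv2.findContours(k,cv2.RETR_EXTERNAL,cv2.CHAIN_APPROX_NONE)[0],key=cv2.contourArea)[:,0]
    P=np.array([ray(c,u,v,42)[:2] for u,v in cv2.convexHull(ct)[:,0]],np.float32)
    print(n,'disc',cv2.minEnclosingCircle(P), cv2.fitEllipse(P))
    g=(cv2.inRange(h,(0,0,0),(180,90,125))); k2=np.zeros_like(g); k2[y0-3:y1+5,x0-8:x1+5]=g[y0-3:y1+5,x0-8:x1+5]
    ct=max(cv2.findContours(k2,cv2.RETR_EXTERNAL,cv2.CHAIN_APPROX_NONE)[0],key=cv2.contourArea)
    P=np.array([ray(c,u,v,12)[:2] for u,v in cv2.convexHull(ct)[:,0]],np.float32)
    print(n,'flange',cv2.fitEllipse(P))
c=C['top']
print('hub',ray(c,205+217/4,150+186/4,80),'stud top',ray(c,205+292/4,150+254/4,64),'notch',ray(c,205+130/4,150+126/4,42),'post top',ray(c,205+78/4,150+252/4,46))
def tri(a,b):
    A=[];B=[]
    for n,(u,v) in(("top",a),("side",b)):
        c=C[n];d=c['R']@np.array([(u-c['cx'])/c['f'],(v-c['cy'])/c['f'],1]);d/=np.linalg.norm(d);M=np.eye(3)-np.outer(d,d);A.append(M);B.append(M@c['p'])
    return np.linalg.solve(sum(A),sum(B))
print('stud',tri((277.9,213.4),(289.3,197.3)),'post',tri((224.6,212.9),(259.7,241.1)))
s=sense(); print(rot(s['ee_rot']).round(3))
E
```

```text
top disc ((555.75341796875, 86.2844467163086), 73.45198822021484) ((555.681884765625, 86.18799591064453), (145.37234497070312, 146.18746948242188), 3.7238211631774902)
top flange ((553.96044921875, 86.27379608154297), (206.23878479003906, 208.39891052246094), 92.57350158691406)
side disc ((553.6786499023438, 83.9123306274414), 72.15029907226562) ((553.7842407226562, 84.20407104492188), (143.18678283691406, 143.5984344482422), 3.2654590606689453)
side flange ((552.427734375, 87.95446014404297), (209.21534729003906, 216.84849548339844), 23.888689041137695)
hub [554.82433141  85.66463969  80.        ] stud top [515.46246883  48.23988469  64.        ] notch [603.05496952 130.80554277  42.        ] post top [532.45973068 166.96199303  46.        ]
stud [516.14340098  47.71670323  54.54191704] post [534.41086496 167.59901635  30.26598534]
[[ 0.434 -0.901 -0.   ]
 [-0.901 -0.434  0.001]
 [-0.001 -0.    -1.   ]]
```

Request:
move_arm(
  rows=[
    [[-30,-42,10,-0.3,0.5],[-60,-84,20,-0.6,0],[-90,-127,30,-0.9,-0.5],[-120,-169,40,-1.2,-0.5],[-150,-212,50,-1.5,-0.5],[-180,-254,60,-1.8,-0.5],[-210,-297,70,-2.1,-0.5],[-240,-339,80,-2.4,-0.5],[-270,-381,90,-2.7,-0.5],[-300,-424,100,-3,-0.5],[-330,-466,110,-3.15,-0.5],[-344,-486,119,-3.15,-0.5]],
  ],
)

```text
time_s: 1.65
eef_pos: [516.9, 50.3, 119.7]
ee_rot: [-0.0, 0.923, -0.385, -0.0]
force: [-0.8, -0.2, 1.0]
grip_width: 0.247
```

```bash
cat >> h.py <<'E'
def to(P,ang):
    "tool-axis shift and roll units to bring TCP to P with tool x at world angle ang (deg)"
    s=sense(); M=rot(s['ee_rot']); d=M.T@(np.array(P)-s['eef_pos']); a=np.degrees(np.arctan2(M[1,0],M[0,0]))
    return d.round(1), round(-((ang-a+180)%360-180)/6,2), s['eef_pos'].round(1), round(a,1), s['grip_width'], np.array(s['force']).round(1), s['time_s']
E
python3 - <<'E'
from h import *
print(to((516,47.8,57),-45.4))
c=cam('wrist'); cv2.imwrite('pics/w1.png',c['color'])
for P in((554.5,85.8,80),(516,47.8,64)): print(proj(c,P))
E
```

```text
(array([ 1.3,  2.4, 62.7]), np.float64(0.03), array([516.9,  50.3, 119.7]), np.float64(-45.2), 0.24669849452762882, array([-0.8, -0.2,  1. ]), 1.65)
(np.float64(257.20416449773614), np.float64(131.61819848564772))
(np.float64(256.72254545356543), np.float64(214.5385330753656))
```

View pics/w1.png

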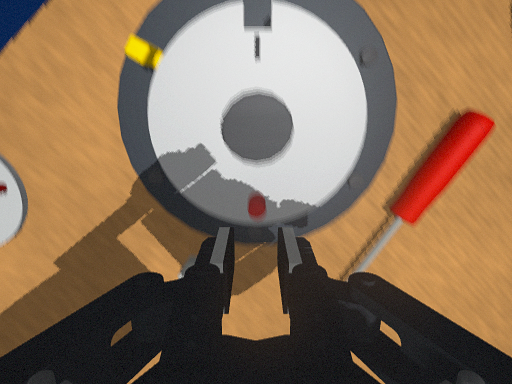

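The stud at (257,206) is centred between the fingers, with the hub at (257,127) and the notch opposite at (257,12). Descending to straddle the stud.

Request:
move_arm(
  rows=[
    [[0.5,1.2,15,0,-0.5],[0.8,1.2,30,0,-0.5],[0.8,1.2,40,0,-0.5],[0.8,1.2,50,0,-0.5],[0.8,1.2,57,0,-0.5],[0.8,1.2,62,0,-0.5],[0.8,1.2,62,0,-0.5]],
  ],
)

```text
time_s: 2.58
eef_pos: [516.5, 50.3, 56.4]
ee_rot: [-0.001, 0.923, -0.385, -0.001]
force: [0.1, 0.6, 0.4]
grip_width: 0.252
```

```bash
python3 - <<'E'
from h import *
c=np.array([555,86.3]); s=sense(); 
for k in range(0,7):
    a=224.6+10*k; p=c+54*np.array([np.cos(np.radians(a)),np.sin(np.radians(a))])
    print(k,to((*p,57.5),a+90)[:2])
print(to((516,48,57),-45))
c=cam('wrist'); cv2.imwrite('pics/w2.png',c['color'])
E
```

```text
0 (array([ 1.4,  1.3, -1.1]), np.float64(0.03))
1 (array([10.8,  0.5, -1.1]), np.float64(-1.64))
2 (array([19.9, -1.9, -1.1]), np.float64(-3.3))
3 (array([28.4, -5.8, -1.2]), np.float64(-4.97))
4 (array([ 36.1, -11.2,  -1.2]), np.float64(-6.64))
5 (array([ 42.8, -17.8,  -1.2]), np.float64(-8.3))
6 (array([ 48.2, -25.5,  -1.2]), np.float64(-9.97))
(array([ 1.3,  2. , -0.6]), np.float64(-0.04), array([516.5,  50.3,  56.4]), np.float64(-45.2), 0.25158647141651447, array([0.1, 0.6, 0.4]), 2.575)
```

View pics/w2.png

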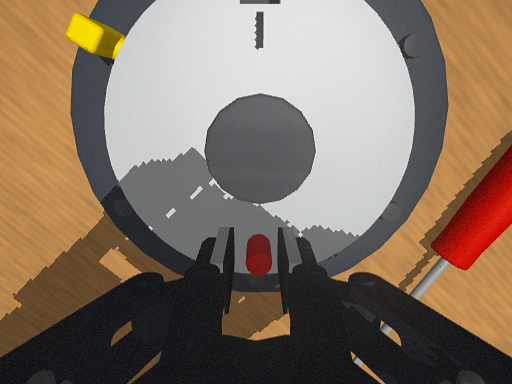

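The stud at (259,255) is between the pads, the notch at the top centre and the post at (95,35). Now I push round about 50°.

Request:
move_arm(
  rows=[
    [[5,-0.6,-1,-0.8,-0.5],[10.5,-1,-1,-1.65,-0.5],[15,-2,-1,-2.5,-0.5],[19.4,-3.3,-1,-3.3,-0.5],[23.6,-5,-1,-4.1,-0.5],[27.6,-7.1,-1,-5,-0.5],[31.5,-9.6,-1,-5.8,-0.5],[35.1,-12.3,-1,-6.6,-0.5],[38.5,-15.4,-1,-7.5,-0.5],[41.6,-18.8,-1,-8.3,-0.5],[41.6,-18.8,-1,-8.3,-0.5],[41.6,-18.8,-1,-8.3,-0.5]],
  ],
)

```text
time_s: 4.12
eef_pos: [559.3, 34.0, 57.8]
ee_rot: [-0.001, 0.999, 0.039, -0.001]
force: [-0.4, 0.7, -0.0]
grip_width: 0.251
```

```bash
python3 - <<'E'
from h import *
c=np.array([555.5,86.8]) 
for a in (274.6,279.6,284.6,289.6,294.6):
    p=c+52.5*np.array([np.cos(np.radians(a)),np.sin(np.radians(a))])
    print(a,to((*p,57.5),a+90))
c=cam('wrist'); t=cam('top')['color'][150:255,205:315]
w=c['color']; t=cv2.resize(t,(402,384),interpolation=cv2.INTER_CUBIC)
cv2.imwrite('pics/w3.png',np.hstack([w[:, :380],t]) if 0 else cv2.resize(np.hstack([w,t]),(800,336)))
E
```

```text
274.6 (array([ 0.4, -0.5,  0.3]), np.float64(-0.02), array([559.3,  34. ,  57.8]), np.float64(4.5), 0.2505757719965301, array([-0.4,  0.7, -0. ]), 4.125)
279.6 (array([ 5. , -0.7,  0.3]), np.float64(-0.85), array([559.3,  34. ,  57.8]), np.float64(4.5), 0.2505757719965301, array([-0.4,  0.7, -0. ]), 4.125)
284.6 (array([ 9.6, -1.3,  0.3]), np.float64(-1.69), array([559.3,  34. ,  57.8]), np.float64(4.5), 0.2505757719965301, array([-0.4,  0.7, -0. ]), 4.125)
289.6 (array([14. , -2.3,  0.3]), np.float64(-2.52), array([559.3,  34. ,  57.8]), np.float64(4.5), 0.2505757719965301, array([-0.4,  0.7, -0. ]), 4.125)
294.6 (array([18.4, -3.7,  0.3]), np.float64(-3.35), array([559.3,  34. ,  57.8]), np.float64(4.5), 0.2505757719965301, array([-0.4,  0.7, -0. ]), 4.125)
```

View pics/w3.png

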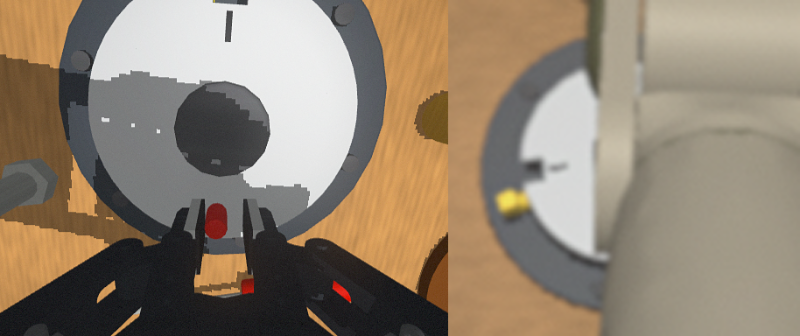

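The stud rests on the trailing (left) pad and the notch, near (533,169) in the right-hand picture, is about 15° short of the post at (512,204). I continue 11°, then measure.

Request:
move_arm(
  rows=[
    [[2.5,-0.5,0,-0.4,-0.5],[5,-0.7,0,-0.85,-0.5],[7.5,-1,0,-1.3,-0.5],[9.6,-1.3,0,-1.7,-0.5],[10.8,-1.5,0,-1.9,-0.5],[10.8,-1.5,0,-1.9,-0.5],[10.8,-1.5,0,-1.9,-0.5]],
  ],
)

```text
time_s: 5.1
eef_pos: [569.8, 36.3, 57.7]
ee_rot: [-0.001, 0.99, 0.138, -0.001]
force: [-1.6, -0.7, 0.5]
grip_width: 0.252
```

```bash
python3 - <<'E'
from h import *
import pickle
t=cam('top');s=cam('side');w=cam('wrist'); pickle.dump((t,s,w),open('c1.pkl','wb'))
c=t; h=cv2.cvtColor(c['color'],cv2.COLOR_BGR2HSV)
for nm,lo,hi,z in(("yel",(20,120,100),(35,255,255),42),("dark",(0,0,0),(180,90,110),42)):
    m=cv2.inRange(h,lo,hi);k=np.zeros_like(m);k[185:245,215:252]=m[185:245,215:252]
    n,l,st,ce=cv2.connectedComponentsWithStats(k)
    for i in range(1,n):
        if st[i][4]>4:
            p=ray(c,*ce[i],z);d=p[:2]-[555,86];print(nm,ce[i].round(1),st[i],p.round(1),np.degrees(np.arctan2(d[1],d[0])).round(1),np.hypot(*d).round(1))
a=cv2.resize(t['color'][180:235,210:262],(624,660)[:2],interpolation=cv2.INTER_CUBIC)
b=cv2.resize(s['color'][180:250,215:315],(800,560),interpolation=cv2.INTER_CUBIC)
cv2.imwrite('pics/p4.png',np.hstack([cv2.resize(a,(397,420)),cv2.resize(b,(400,420))]))
E
```

```text
yel [226.2 212.1] [220 208  14   9  74] [534.8 163.2  42. ] 104.7 79.8
dark [230.9 219.1] [216 185  36  60 767] [517.6 154.1  42. ] 118.7 77.7
```

View pics/p4.png

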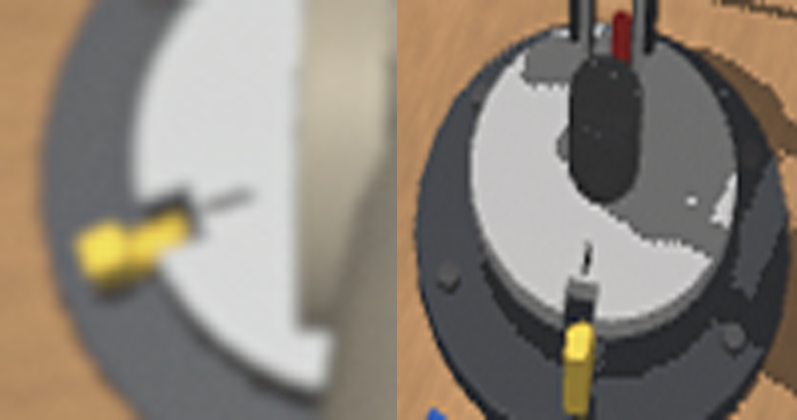

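```bash
python3 - <<'E'
from h import *
import pickle
t,s,w=pickle.load(open('c1.pkl','rb')); h=cv2.cvtColor(s['color'],cv2.COLOR_BGR2HSV)
def pr(n,p):
    for c0 in((555,86),(554,85)):
        d=p[:2]-np.array(c0);print(n,p.round(1),np.degrees(np.arctan2(d[1],d[0])).round(1),np.hypot(*d).round(1))
T=lambda x,y:(210+x/7.635,180+y/7.636); S=lambda x,y:(215+(x-397)/4,180+y/6)
for n,q in(("line in",(250,192)),("line out",(205,208))): pr("top "+n,ray(t,*T(*q),42))
pr("init line",ray(t,205+155/4,150+151/4,42))
for n,q,z in(("line in",(588,244),42),("line out",(586,272),42),("notch innerwall top",(583,282),42),("notch inner bottom",(581,300),32),("post top",(578,328),46)): pr("side "+n,ray(s,*S(*q),z))
pr("post top T",ray(t,*T(97,250),46))
pr("ridge T",ray(t,*T(170,225),30))
c=np.array([555.5,86.8]) 
for a in (286,291,296):
    p=c+52.5*np.array([np.cos(np.radians(a)),np.sin(np.radians(a))]); print(a,to((*p,57.7),a+90)[:2])
E
```

```text
top line in [546.7 124.3  42. ] 102.2 39.2
top line in [546.7 124.3  42. ] 100.5 40.0
top line out [543.3 138.1  42. ] 102.6 53.4
top line out [543.3 138.1  42. ] 101.4 54.2
init line [586.8 118.   42. ] 45.1 45.1
init line [586.8 118.   42. ] 45.1 46.5
side line in [545.7 123.4  42. ] 104.0 38.6
side line in [545.7 123.4  42. ] 102.2 39.3
side line out [541.6 135.6  42. ] 105.1 51.4
side line out [541.6 135.6  42. ] 103.7 52.1
side notch innerwall top [541.3 140.4  42. ] 104.1 56.1
side notch innerwall top [541.3 140.4  42. ] 102.9 56.9
side notch inner bottom [542.1 140.8  32. ] 103.3 56.3
side notch inner bottom [542.1 140.8  32. ] 102.1 57.0
side post top [534.5 163.2  46. ] 104.9 79.9
side post top [534.5 163.2  46. ] 104.0 80.6
post top T [533.5 170.9  46. ] 104.2 87.6
post top T [533.5 170.9  46. ] 103.4 88.4
ridge T [541.5 149.5  30. ] 102.0 64.9
ridge T [541.5 149.5  30. ] 101.0 65.7
286 (array([0.1, 0. , 0. ]), np.float64(-0.02))
291 (array([ 4.7, -0.2, -0. ]), np.float64(-0.85))
296 (array([ 9.2, -0.8, -0. ]), np.float64(-1.68))
```

Request:
move_arm(
  rows=[
    [[0.8,0,0,-0.12,-0.5],[1.6,0,0,-0.25,-0.5],[1.6,0,0,-0.25,-0.5],[1.6,0,0,-0.25,-0.5],[-1.5,0,0,-0.25,-0.5],[-1.5,0,0,-0.25,-0.5],[-1.5,0,-15,-0.25,-0.5],[-1.5,0,-35,-0.25,-0.5],[-1.5,0,-60,-0.25,-0.5],[-1.5,0,-60,-0.25,-1],[-1.5,0,-60,-0.25,-1],[-1.5,0,-60,-0.25,-1]],
  ],
)

```text
time_s: 6.75
eef_pos: [568.1, 35.8, 116.9]
ee_rot: [-0.001, 0.989, 0.151, -0.001]
force: [0.0, -0.7, 0.4]
grip_width: 0.003
```

```bash
python3 - <<'E'
from h import *
print(to((555,86.2,92),17.5))
t=cam('top');s=cam('side')
a=cv2.resize(t['color'][180:235,210:262],(397,420),interpolation=cv2.INTER_CUBIC)
b=cv2.resize(s['color'][180:250,215:315],(400,420),interpolation=cv2.INTER_CUBIC)
cv2.imwrite('pics/p5.png',np.hstack([a,b]))
E
```

```text
(array([  2.6, -51.9,  25. ]), np.float64(-0.02), array([568.1,  35.8, 116.9]), np.float64(17.4), 0.0028088355694934793, array([ 0. , -0.7,  0.4]), 6.75)
```

View pics/p5.png

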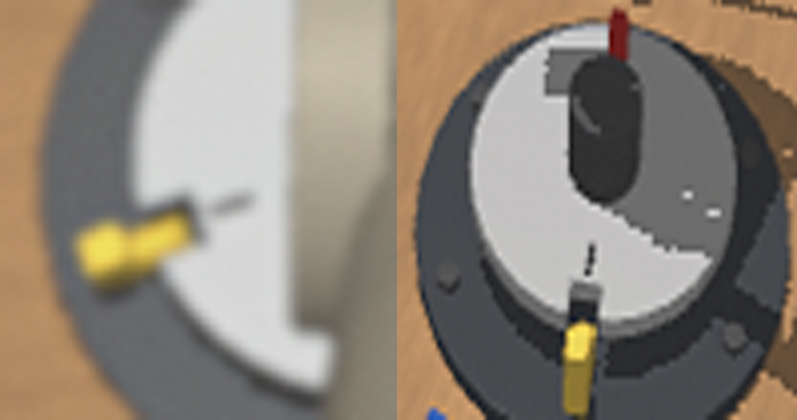

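Ridge lies centred in the notch (left picture (190,215)) and the line points at the post; disc still up. Now to the hub with shut fingers.

Request:
move_arm(
  rows=[
    [[1,-20,0,0,-1],[2.6,-40,0,0,-1],[2.6,-52,0,0,-1],[2.6,-52,10,0,-1],[2.6,-52,18,0,-1],[2.6,-52,23,0,-1],[2.6,-52,26,0,-1],[2.6,-52,28,0,-1],[2.6,-52,29,0,-1],[2.6,-52,30,0,-1],[2.6,-52,30,0,-1]],
  ],
)

```text
time_s: 8.22
eef_pos: [555.3, 86.2, 88.0]
ee_rot: [-0.001, 0.988, 0.151, -0.001]
force: [-2.1, -1.0, 6.0]
grip_width: 0.001
```

Request:
move_arm(
  rows=[
    [[0,0,1,0,-1],[0,0,2,0,-1],[0,0,3,0,-1],[0,0,4,0,-1],[0,0,5,0,-1],[0,0,6,0,-1],[0,0,6,0,-1]],
  ],
)

```text
time_s: 9.1
eef_pos: [555.4, 86.2, 83.5]
ee_rot: [-0.001, 0.988, 0.151, -0.0]
force: [-6.3, -0.3, 12.4]
grip_width: 0.002
```

Request:
move_arm(
  rows=[
    [[0,0,3,0,-1],[0,0,4,0,-1],[0,0,5,0,-1],[0,0,6,0,-1],[0,0,7,0,-1],[0,0,8,0,-1],[0,0,8,0,-1]],
  ],
)

```text
time_s: 9.98
eef_pos: [555.4, 86.2, 77.0]
ee_rot: [-0.001, 0.988, 0.152, -0.0]
force: [-5.1, -1.2, 13.7]
grip_width: 0.004
```

Request:
move_arm(
  rows=[
    [[0,0,2,0,-1],[0,0,3,0,-1],[0,0,4,0,-1],[0,0,5,0,-1],[0,0,5,0,-1],[0,0,5,0,-1]],
  ],
)

```text
time_s: 10.72
eef_pos: [555.6, 86.2, 75.9]
ee_rot: [-0.0, 0.988, 0.152, 0.0]
force: [-15.7, -1.0, 34.7]
grip_width: 0.001
```

Firm stop at 12 mm of travel (35 N). Retreating upward and back to one side for a clear view.

Request:
move_arm(
  rows=[
    [[0,0,-2,0,-1],[0,0,-10,0,-1],[0,0,-30,0,-1],[0,0,-70,0,-1],[0,0,-110,0,-1],[0,50,-130,0,-1],[0,100,-150,0,-1],[0,150,-150,0,-1],[0,200,-150,0,-1],[0,250,-150,0,-1],[0,250,-150,0,-1],[0,250,-150,0,-1]],
  ],
)

```text
time_s: 12.22
eef_pos: [630.3, -151.9, 225.6]
ee_rot: [-0.001, 0.988, 0.152, 0.0]
force: [-0.7, 0.8, 0.2]
grip_width: 0.003
```

```bash
python3 - <<'E'
from h import *
s=sense();print(s['eef_pos'],s['force'],s['time_s'])
t=cam('top');c=cam('side')
a=cv2.resize(t['color'][150:255,205:305],(400,420),interpolation=cv2.INTER_CUBIC)
b=cv2.resize(c['color'][180:250,215:315],(400,420),interpolation=cv2.INTER_CUBIC)
cv2.imwrite('pics/p6.png',np.hstack([a,b]))
for n,k in(("top",t),("side",c)):
    h=cv2.cvtColor(k['color'],cv2.COLOR_BGR2HSV); m=cv2.inRange(h,(0,0,140),(180,45,255)); q=np.zeros_like(m); q[165:245,228:300]=m[165:245,228:300]
    ct=max(cv2.findContours(q,cv2.RETR_EXTERNAL,cv2.CHAIN_APPROX_NONE)[0],key=cv2.contourArea)[:,0]
    for z in(30,42): 
        e=cv2.fitEllipse(np.array([ray(k,u,v,z)[:2] for u,v in cv2.convexHull(ct)[:,0]],np.float32)); print(n,z,np.round(e[0],1),np.round(e[1],1))
E
```

```text
[ 630.34391395 -151.92549047  225.61397726] [-0.68249759  0.82416063  0.17636184] 12.225
top 30 [556.   86.5] [146.3 146.6]
top 42 [553.7  86.7] [144.5 144.7]
side 30 [554.2  84.6] [143.3 143.9]
side 42 [550.4  94.6] [140.9 141.4]
```

View pics/p6.png

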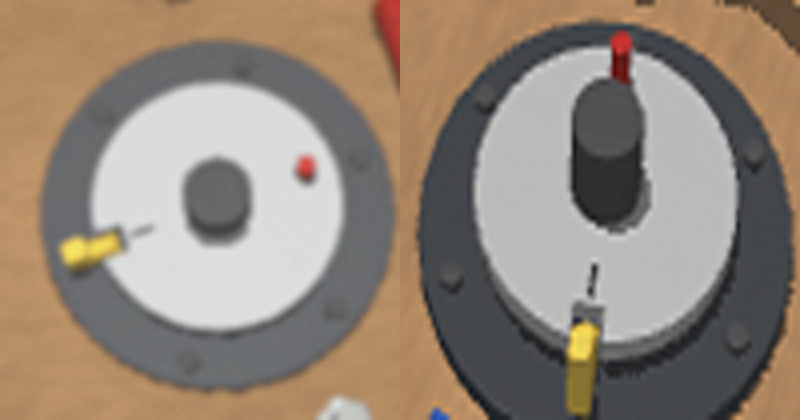

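The disc top fits at z = 30 mm in both views, with the same centre as at the start. The key ridge is in the notch (left picture (105,245)), and the disc is level and the arm clear. Handing in.

```bash
python3 -c "
from rig import ctrl; print(ctrl.finish_job())"
```

```text
the job is handed in; nothing more can be done
None
```

I handed the job in at about 12 s. By my last checks the disc is fully seated on the key, but the hand-in gives no verdict.

**What I did:** I straddled the red stud with the fingertips and pushed it round about 60° until the notch stood over the yellow key, then lifted the fingers off. With the fingers shut I pressed the hub down. It gave way at 12–14 N and came to a firm stop after about 12 mm of travel, at 35 N. I then moved the arm clear.

**What the checks showed:**
- **Before pressing:** the key ridge was visible inside the notch. The marker line read about 1.5–2° short by the top camera and about 0–1° off by the side camera, a small disagreement within the calibration error. I added a 1.6 mm push to correct it.
- **After pressing:** the disc's top face fits the seated height (30 mm) in both views. The two views' centres agree to about 2 mm and match the centre measured at the start. The fit is a true circle, so the disc looks level, and the key lies in the notch.
- **Clear of the scene:** the force on the tool is about zero. I did not re-measure the bin, bolt, bush and screwdriver; nothing in the moves or forces suggested contact with them.

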